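# Fit the D-bore knob to the purge valve and hold it pressed

## Robot

A 7-joint arm with a two-finger parallel gripper is mounted at the origin on the work surface; the furniture and walls round the work are solid. World frame = base frame: x ahead of the robot, y to its left, z up, the work surface at z = 0. Lengths are in m, angles in rad, forces in N, time in s.
With the tool pointing down it reaches from about 0.4 to 0.85 m from the base axis. Payload 10.4 kg.
Tool frame: the origin (TCP) lies midway between the tips of the shut fingers; the grasp point (between the pads) lies 19 mm behind it; y points along the fingers, x is the direction in which the jaws open and shut, and the axes are right-handed (so a half turn about y gives the same grasp; the last joint's range is limited). The gripper opens to 87 mm and grips with 3 to 60 N. Pads are 19 mm wide; open, the fingers measure 117 mm over their backs; the gripper's body (75 mm by 190 mm) begins 51 mm behind the grasp point.
Start: joints at [1.319, 0.332, -0.065, 1.46, 0.022, 1.35, -0.088], TCP at [0.142, -0.609, 0.223] pointing down, gripper open.
Joint ranges: [-2.6, 2.6], [-0.5, 2.12], [-1.47, 1.34], [0.16, 2.42], [-1.27, 4.41], [0.06, 2.06], [-2.6, 2.6]. Speed limits (rad/s): [2.22, 2.22, 2.79, 2.79, 3.14, 3.14, 3.14].

## Interface

Orientations are given as a unit quaternion [x, y, z, w].
In Python, from bench import r gives the robot as it stands. The module is installed in compiled form; this text tells all that it offers.
- The arm moves only by the tool arm_command, never from a script. Its argument "deltas" is one flat list of numbers, 6 for each row, row after row: the shift along the tool's x, y, z in m, then the turn, a rotation vector about the tool's x, y, z in degrees. In form: [tx, ty, tz, ax, ay, az, tx, ty, tz, ax, ay, az, ...]. A call has 1 to 8 rows; each row is the pose to reach, as a shift and turn from the pose commanded when the call began, along the tool's axes at that moment; what a row does not reach only later rows make up. A row lasts 1/8 s, in which the tool goes at most 62.5 mm and 10.7 degrees, less where a joint would pass 70% of its speed; a pose out of reach is approached as far as the arm can. A call with a gripper value outside its range is refused whole. "hand" is the opening, from 0 (shut) to 1 (fully open), set as the call begins (left out, the last holds). The fingers move at their own pace and stop on an object; "grip_force" is the grip in N (left out, the last holds). Time passes only in rows, so rows that repeat a pose let the fingers close. It gives the time, the measured TCP pose, the force and the opening at its end, in the units of the state.
- r.read_state(): the state, without advancing time (a new reading comes with each control period).
- r.camera(name): name is "scene" or "top" or "wrist"; returns a dict with "image" (480x640x3 uint8, red, green, blue), "intrinsics" (3x3 intrinsics, pixels), "world_from_camera" (4x4, takes a point from camera to world coordinates); the wrist camera has in their place "hand_eye" (4x4, takes a point from camera to tool coordinates, whose origin is the TCP and whose axes are the tool frame's). Camera axes: x right, y down, z forward; pixel columns grow to the right and rows downward; lengths in m; the calibration is good to about 2 mm. A picture is of the moment at which its call begins: read the wrist's pose just before it. There is no depth.
- r.close_job(): hands the job in, once; it reports no verdict.
Trained networks look in a picture, given as the dict that the camera call returned (one of the last four; its "shot" number tells which), for a name from the list of things; names that differ only in an ending like _2 or _b are one class to them, and where a whole thing is asked for, a point or a joint stands for the part that bears it (a point fixed in the world has none). Each returns a list of dicts, best first, with "conf" (0 to 1); they miss things now and then, are a little off and sometimes report something else, mostly with a low value. They report only what shows in the picture. A call takes as long as a camera call. They do not tell look-alikes from the thing itself.
- r.boxes_of(picture, query): "centre" ([row, column] in pixels, amid what is visible of it).
- r.regions_of(picture, query): "region" (480x640 bool, what is visible of it) and "centre" ([row, column] in pixels, amid what is visible of it).
The state is a dict: "time": time; "joint_positions": joint angles; "joint_vel": joint speeds; "joint_torque": joint torques, N m; "ee_pos": TCP position; "eef_rot": TCP orientation; "ft_force": force on the tool from outside, world axes, zero at the start; "torque": the same for the moment, N m; "width": finger opening in m.
Only numpy, scipy, OpenCV 4.12 (cv2) and the standard library are available. Lean on these libraries where they do the work, as an engineer would, in place of code of your own. Each camera call takes 0.05 s, during which the arm holds its last target.

## Task

Lift the knob with the straight bar grip up off the rack post it hangs on, turn it so that the flat in its bore matches the flat of the valve's D-shaped spindle, and push it fully home on the spindle. Then press it down until the sprung spindle is all the way in, and finish like that: still gripping the knob and holding it pressed. Leave the other two knobs hanging on their posts.

Things in the scene. Friction and masses are not known exactly. Their poses are not given: they have to be found in the camera images.
- bar_knob_grip (a point): Knob to fit, black: centre of its bar grip, 46 mm long (along x), 16 wide (y), 26 tall (this point is 13 mm below its top). It stands on a round hub 28 mm tall, 46 mm across at the top, 52 at the foot: hub top 13 mm, underside 41 mm below this point. +x points to the nose, z up. At the start the nose is within 1.4 rad of the way the spindle's flat faces. About 0.12 kg.
- bar_knob_bore (a point): Centre of the closed end of the bar knob's bore, 17 mm below bar_knob_grip, same axes; fully home it meets spindle_tip. The bore opens in the underside, is 24 mm deep and 20.4 mm wide, and has a flat 4.7 mm from its axis on the nose (+x) side, so it goes over the spindle only with the nose pointing the way the spindle's flat faces (within 0.15 rad).
- bar_knob_nose (a point): Tip of the bar knob's nose: a small lug on the foot of the hub, 34 mm from the axis along the knob's +x, 4 mm above its underside; a white line on top of the bar runs on the same side.
- bar_knob: The whole bar knob: origin on the bore axis at its underside, axes as for bar_knob_grip. At the start it hangs with its bore's end on a rack post.
- round_knob_grip (a point): Bystander: a knob with a round fluted grip 42 mm across, 50 mm tall in all, hanging on another post. Point on its axis, 41 mm above its underside. Must stay hanging there.
- star_knob_grip (a point): Bystander: a knob with a three-lobed grip, 48 mm tall in all, hanging on another post. Point on its axis, 41 mm above its underside. Must stay hanging there.
- rack: Plywood strip fixed to the table, 260 x 74 x 12 mm, long side along its x, with three upright steel posts (7.5 mm across, tops 60 mm above the table) at x = -90, 0 and +90 mm. The three knobs hang on them in any order, 24 mm of post inside each. Origin at the centre of its underside.
- valve: Aluminium valve block 84 x 66 mm, 45 mm tall, on a steel foot plate fixed to the table. A brass hose barb sticks out of its +x side (to 81 mm from the axis); the spindle stands up from a round brass collar on top (38 mm across, top at 55 mm). Origin at the centre of its underside, below the spindle. The spindle's flat faces +x, towards the barb.
- spindle_tip (a point): Centre of the top of the upright steel spindle, 93 mm above the table when not pressed, 38 mm out of the collar. D-shaped: 18 mm across, with a flat 3.5 mm from the axis that faces this point's +x, and a 4 mm high chamfer round its top (6 mm radius at the very top). It cannot turn.
- spindle (a joint): How far the spindle is pushed down, m: 0 = up, 0.010 = all the way in, at a hard stop. A spring resists: 3 N at the start, 9 N at the end. With the knob home and the spindle all the way in, the knob's underside is still 4 mm above the collar.
Mind the look-alikes: they are no part of the job. What is shaped like the bar_knob but red is not meant.

How it is judged:
By the outcome, as a careful person would: the job done as asked, in the order asked, and still so for the second after the job is handed in, while the arm keeps its last pose, push and grip.
It also fails if it takes over 40 s, if anything falls off the work surface, if the arm or the gripper's body presses on something with over 40 N, if the wrist force passes 120 N, or if a joint passes its speed limit or range.

## Working session

There is one attempt and no reset: what is moved stays moved. The work goes in short steps, Python scripts to look and compute and a tool call to move; the robot and the scene stay as the last step left them, time stands still between calls to the robot, and variables do not carry over. Pictures are saved under pics/ and viewed, and the job is handed in when it is done.

Besides the shell and the picture viewer there is one more tool, called as name(argument=value, ...) on one line, values as JSON. arm_command: Moves the arm, as the interface text tells. Its arguments: {"type":"object","properties":{"deltas":{"type":"array","items":{"type":"number"}},"hand":{"type":"number"},"grip_force":{"type":"number"}},"required":["deltas"]}

```bash
mkdir -p pics; cat > h.py <<'E'
import numpy as np, cv2
from scipy.spatial.transform import Rotation as R
from bench import r
def save(c,n): cv2.imwrite('pics/'+n+'.png',c['image'][:,:,::-1])
def T(s):
    M=np.eye(4);M[:3,:3]=R.from_quat(s['eef_rot']).as_matrix();M[:3,3]=s['ee_pos'];return M
def ray(c,px,W=None):
    W=c['world_from_camera'] if W is None else W
    d=np.linalg.inv(c['intrinsics'])@[px[1],px[0],1]
    d=W[:3,:3]@d; return W[:3,3],d/np.linalg.norm(d)
def atz(c,px,z,W=None):
    o,d=ray(c,px,W); return o+d*(z-o[2])/d[2]
def proj(c,p,W=None):
    W=c['world_from_camera'] if W is None else W
    q=np.linalg.inv(W)@np.append(p,1); q=c['intrinsics']@q[:3]; return q[1]/q[2],q[0]/q[2]
def tri(rays):
    A=sum(np.eye(3)-np.outer(d,d) for o,d in rays);b=sum((np.eye(3)-np.outer(d,d))@o for o,d in rays)
    return np.linalg.solve(A,b)
E
cat > a.py <<'E'
from h import *
s=r.read_state();print(s)
for n in['scene','top','wrist']:
    c=r.camera(n);save(c,n+'0')
    print(n,c['intrinsics'].tolist(),(c.get('world_from_camera',c.get('hand_eye'))).round(4).tolist())
    for q in ['bar_knob','bar_knob_grip','bar_knob_nose','valve','spindle_tip','rack','round_knob_grip','star_knob_grip']:
        print(q,[(np.round(b['centre']).tolist(),round(b['conf'],2)) for b in r.boxes_of(c,q)][:4])
E
python3 a.py
```

```text
{'time': 0.0, 'joint_positions': array([ 1.31942705,  0.33287852, -0.06471603,  1.4609331 ,  0.02161063,
        1.34990003, -0.08849745]), 'joint_vel': array([ 1.56076853e-03, -9.76796065e-04,  3.57938621e-04,  1.12162716e-03,
       -2.47078664e-05, -1.62358660e-03, -5.43994163e-04]), 'joint_torque': array([ 1.28849742e-04, -6.23247600e+01,  2.50343385e-02, -3.89910328e+01,
       -6.12809812e-02,  3.97015933e-02,  2.00773552e-04]), 'ee_pos': array([ 0.14164976, -0.60834144,  0.22175376]), 'eef_rot': array([-0.55351633,  0.4400626 , -0.4392444 ,  0.55410193]), 'ft_force': array([ 0.32018084, -0.96451167,  0.27278748]), 'torque': array([ 0.00367463,  0.03099649, -0.02452454]), 'width': 0.0870641785914063}
scene [[504.07816017442286, 0.0, 318.6425248522148], [0.0, 504.07816017442286, 235.49686211329103], [0.0, 0.0, 1.0]] [[-0.8567, -0.2914, 0.4256, 0.1921], [-0.5154, 0.4559, -0.7256, 0.6827], [0.0174, -0.841, -0.5408, 0.5384], [0.0, 0.0, 0.0, 1.0]]
bar_knob [([278.0, 389.0], 0.96), ([259.0, 314.0], 0.84), ([286.0, 294.0], 0.78), ([226.0, 387.0], 0.35)]
bar_knob_grip [([279.0, 392.0],
[... 779 characters left out ...]
 ([312.0, 333.0], 0.84), ([259.0, 253.0], 0.57)]
bar_knob_nose [([240.0, 317.0], 0.93), ([258.0, 252.0], 0.89), ([314.0, 332.0], 0.82)]
valve [([268.0, 418.0], 0.85), ([258.0, 254.0], 0.27)]
spindle_tip [([269.0, 424.0], 0.41)]
rack [([271.0, 264.0], 0.97)]
round_knob_grip [([208.0, 257.0], 0.72)]
star_knob_grip [([310.0, 248.0], 0.61)]
wrist [[399.11176443721104, 0.0, 316.29377880212104], [0.0, 399.11176443721104, 240.6507067085066], [0.0, 0.0, 1.0]] [[1.0, -0.0006, -0.0005, -0.0005], [0.0004, -0.2608, 0.9654, -0.1619], [-0.0007, -0.9654, -0.2608, 0.0727], [0.0, 0.0, 0.0, 1.0]]
bar_knob []
bar_knob_grip []
bar_knob_nose []
valve []
spindle_tip []
rack []
round_knob_grip []
star_knob_grip []
```

View pics/scene0.png

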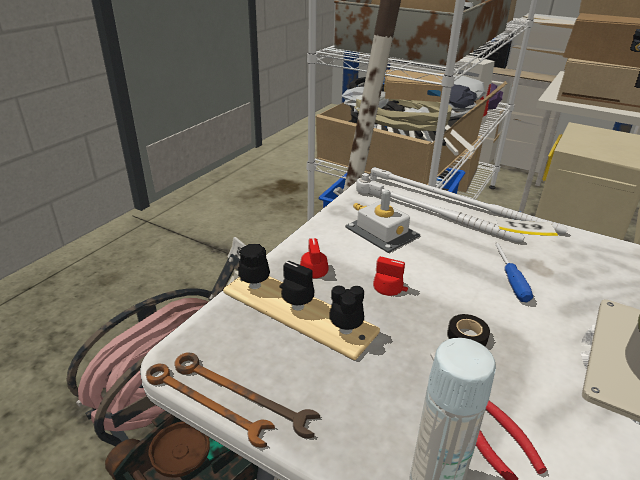

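View pics/top0.png

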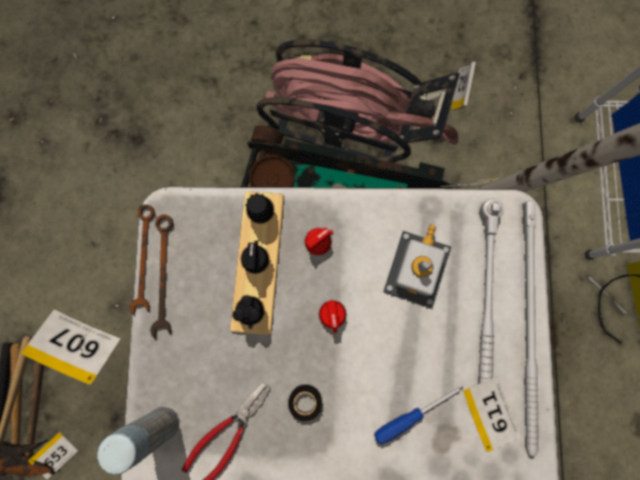

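View pics/wrist0.png

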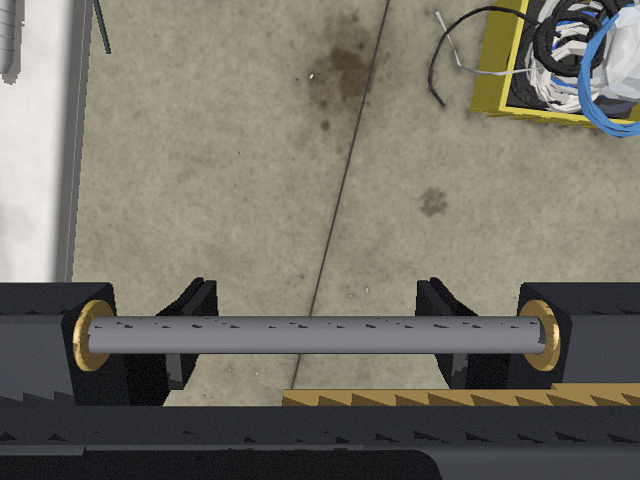

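The scene shows the black bar knob on the middle post (top view pixel ~row 256, col 254), its white line pointing up. The valve is at (267, 422), with the barb up and to the right. Two red look-alikes lie at (241, 319) and (314, 333). Next I'll measure from both fixed views.

```bash
cat > b.py <<'E'
from h import *
c=r.camera('top');d=r.camera('scene')
a=cv2.resize(c['image'][215:345,215:345],(520,520),interpolation=3)
b=cv2.resize(c['image'][215:315,380:460],(416,520),interpolation=3)
cv2.imwrite('pics/topz.png',np.hstack([a,b])[:,:,::-1][:, :800] if 0 else cv2.resize(np.hstack([a,b]),(800,444))[:,:,::-1])
a=cv2.resize(d['image'][225:335,220:380],(800,550),interpolation=3);cv2.imwrite('pics/scz.png',a[:,:,::-1])
b=cv2.resize(d['image'][170:260,335:435],(600,540),interpolation=3);cv2.imwrite('pics/scv.png',b[:,:,::-1])
for q in ['valve','spindle_tip','rack','bar_knob','round_knob_grip','star_knob_grip']:
  for n,k in(('top',c),('scene',d)):
    for g in r.regions_of(k,q)[:3]:
      m=g['region'].astype(np.uint8); print(q,n,np.round(g['centre'],1),round(g['conf'],2),m.sum(),cv2.boundingRect(m),np.round(cv2.minAreaRect(cv2.findNonZero(m))[2],1))
E
python3 b.py
```

```text
valve top [267.6 415.2] 0.71 3454 (384, 225, 67, 83) 17.1
valve scene [224.4 383.5] 0.63 2309 (346, 190, 74, 62) 59.5
valve scene [199.8 383.8] 0.46 158 (380, 190, 10, 20) 5.7
spindle_tip scene [199.7 384.3] 0.54 142 (381, 190, 10, 19) 6.3
rack top [269.1 261.9] 0.87 3540 (231, 191, 54, 144) 5.6
rack scene [316.2 306.5] 0.85 4518 (223, 276, 157, 84) 25.1
bar_knob top [314.3 333.5] 0.83 674 (318, 299, 29, 33) 41.2
bar_knob top [256.5 253.4] 0.77 716 (241, 240, 29, 34) 45.0
bar_knob top [239.9 318.3] 0.77 595 (305, 228, 28, 28) 5.7
bar_knob scene [276.6 389.6] 0.93 1000 (373, 257, 34, 39) 9.0
bar_knob scene [285.2 296.1] 0.86 1172 (280, 261, 34, 44) 90.0
bar_knob scene [260.3 316.6] 0.61 644 (300, 239, 28, 39) 60.3
round_knob_grip top [207.1 259.4] 0.75 722 (245, 193, 30, 31) 90.0
round_knob_grip scene [264.3 251.5] 0.97 1059 (238, 243, 32, 41) 90.0
star_knob_grip top [309.7 247.3] 0.55 790 (232, 295, 34, 31) 26.6
star_knob_grip scene [308.  347.7] 0.83 1288 (330, 286, 34, 44) 90.0
star_knob_grip scene [286.8 296.3] 0.17 1131 (281, 262, 33, 43) 90.0
```

```bash
sleep 1
```

```text
(no output)
```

View pics/topz.png

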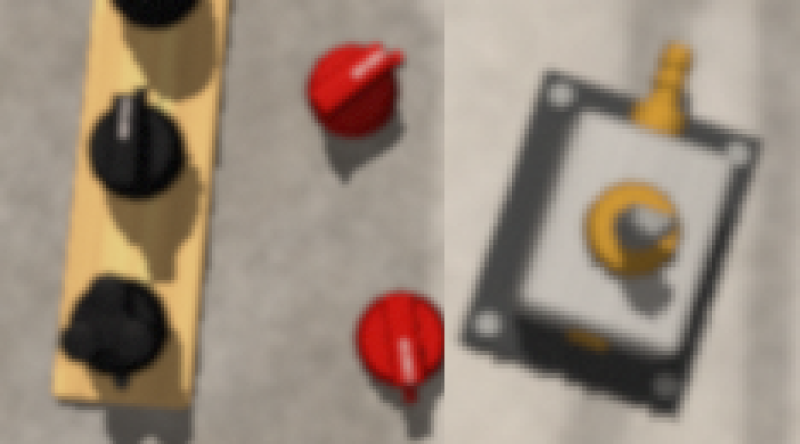

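View pics/scz.png

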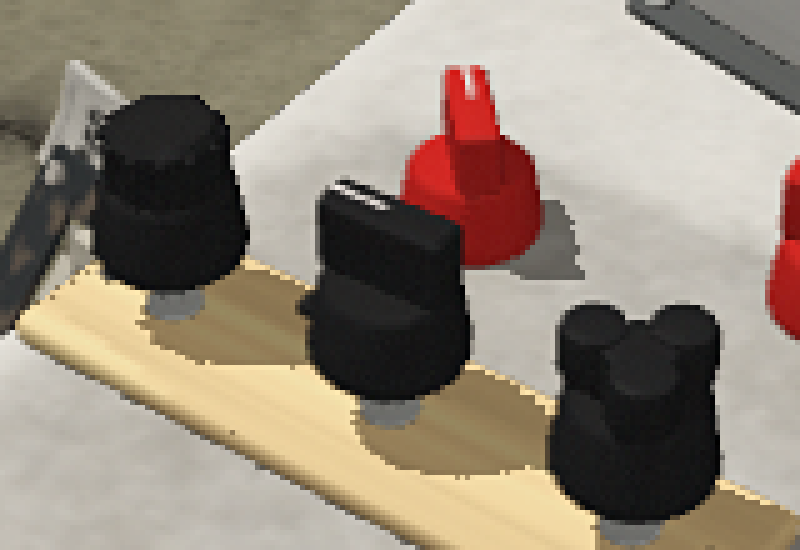

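View pics/scv.png

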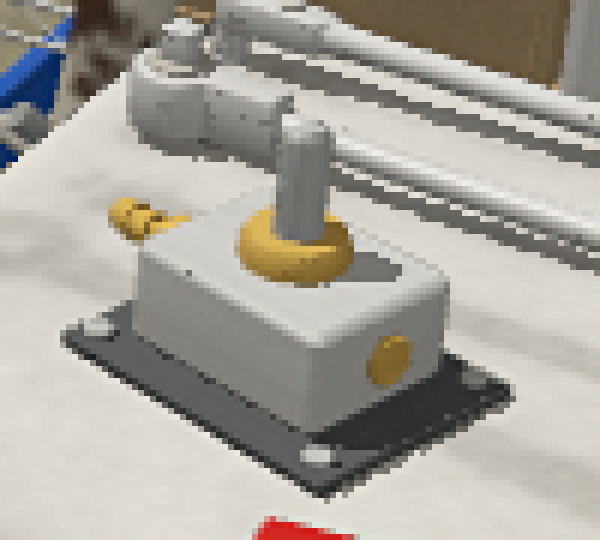

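```bash
cat > c.py <<'E'
from h import *
c=r.camera('top');d=r.camera('scene')
P=lambda u,v:(215+v/4.444,380+(u-444.4)/4.444)
Q=lambda u,v:(215+v/3.419,215+u/3.419)
sc=np.array([atz(c,P(*p),0.006) for p in[(560,96),(738,152),(665,385),(488,323)]]);print('screws',sc.round(4).tolist(),'ctr',sc.mean(0))
for i,j in((3,0),(2,1)):e=sc[j]-sc[i];print('yaw',np.degrees(np.arctan2(e[1],e[0])))
for i,j in((0,1),(3,2)):e=sc[j]-sc[i];print('yaw',np.degrees(np.arctan2(e[1],e[0]))+90)
print('collar',atz(c,P(632,229),.055),'tip top', atz(c,P(655,215),.093))
S=lambda u,v:(170+v/6,335+u/6)
print('scene tip',atz(d,S(308,125),.092),'collar',atz(d,S(297,238),.055))
print('tri tip',tri([ray(c,P(655,215)),ray(d,S(308,125))]))
Z=lambda u,v:(225+v/5,220+u/5)
print('bar top ctr scene',atz(d,Z(391,207),.09),'line',atz(d,Z(338,186),.09),atz(d,Z(390,205),.09))
print('line top',atz(c,Q(124,95),.09),atz(c,Q(122,137),.09),'hub foot ctr',atz(c,Q(138,150),.05),'barctr',atz(c,Q(130,143),.09))
print('post', atz(d,Z(390,412),.03))
E
python3 c.py
```

```text
screws [[0.5748, -0.1026, 0.006], [0.552, -0.1756, 0.006], [0.4561, -0.1432, 0.006], [0.4806, -0.0716, 0.006]] ctr [ 0.51586572 -0.12325944  0.006     ]
yaw -18.183755406147625
yaw -18.68634084333485
yaw -17.334173465864396
yaw -18.836248563163537
collar [ 0.51469484 -0.1217032   0.055     ] tip top [ 0.51615937 -0.12298959  0.093     ]
scene tip [ 0.51573924 -0.1209832   0.092     ] collar [ 0.51270805 -0.11383318  0.055     ]
tri tip [ 0.51655191 -0.12340995  0.09067855]
bar top ctr scene [0.52665362 0.17100093 0.09      ] line [0.54607623 0.17058932 0.09      ] [0.52745895 0.17031138 0.09      ]
line top [0.54841019 0.17022961 0.09      ] [0.52767078 0.17053833 0.09      ] hub foot ctr [0.5258989  0.16820151 0.05      ] barctr [0.52475855 0.16653175 0.09      ]
post [0.51423196 0.19119856 0.03      ]
```

```bash
cat >> h.py <<'E'
def goal(xy_z,yaw,sign=None):
    # tool y down, tool z along +-nose(yaw); returns deltas
    s=r.read_state();M=T(s);out=[]
    for sg in (1,-1):
        z=sg*np.array([np.cos(yaw),np.sin(yaw),0]);y=np.array([0,0,-1.]);x=np.cross(y,z)
        G=np.stack([x,y,z],1)
        d=M[:3,:3].T@(np.array(xy_z)-M[:3,3]);w=np.degrees(R.from_matrix(M[:3,:3].T@G).as_rotvec())
        out.append((sg,d.round(4).tolist(),w.round(2).tolist()))
    return out
def st():
    s=r.read_state();print(round(s['time'],2),s['ee_pos'].round(4),T(s)[:3,:3].round(3).tolist(),s['ft_force'].round(2),round(s['width'],4),s['joint_positions'].round(2))
E
python3 -c "
from h import *
st()
print(goal([.50,-.125,.225],np.radians(-18)))"
```

```text
2.15 [ 0.1418 -0.6087  0.2226] [[0.227, 0.0, 0.974], [-0.974, -0.0, 0.227], [0.0, -1.0, 0.0]] [ 0.33 -0.11  0.88] 0.087 [ 1.32  0.33 -0.06  1.46  0.02  1.35 -0.09]
[(1, [-0.3898, -0.0025, 0.4586], [-0.0, 31.11, 0.01]), (-1, [-0.3898, -0.0025, 0.4586], [0.01, -148.89, 0.0])]
```

arm_command(deltas=[-0.02,0,0.024,0,1.5,0,-0.058,0,0.069,0,5,0,-0.097,0,0.115,0,8,0,-0.136,0,0.16,0,11,0,-0.175,0,0.206,0,14,0,-0.214,0,0.252,0,17,0,-0.253,0,0.298,0,20,0,-0.292,0,0.344,0,24,0], hand=1)

```text
time: 3.15
ee_pos: [0.4115, -0.2447, 0.2229]
eef_rot: [0.45, -0.545, 0.546, -0.45]
ft_force: [0.9, -0.9, 1.2]
width: 0.0874
```

```bash
python3 -c "
from h import *
st()
print(goal([.50,-.125,.225],np.radians(-18)))"
```

```text
3.15 [ 0.4115 -0.2447  0.2229] [[-0.191, 0.001, 0.982], [-0.982, -0.001, -0.191], [0.001, -1.0, 0.001]] [ 0.88 -0.88  1.25] 0.0874 [ 0.84  0.03 -0.41  1.81  0.01  1.3  -1.33]
[(1, [-0.1344, -0.0021, 0.064], [-0.05, 6.98, 0.04]), (-1, [-0.1344, -0.0021, 0.064], [0.06, -173.02, 0.07])]
```

arm_command(deltas=[-0.045,0,0.021,0,3,0,-0.09,0,0.043,0,5,0,-0.134,-0.002,0.064,0,7,0,-0.134,-0.002,0.064,0,7,0,-0.134,-0.002,0.064,0,7,0])

```text
time: 3.78
ee_pos: [0.4984, -0.1274, 0.2244]
eef_rot: [0.416, -0.572, 0.572, -0.416]
ft_force: [0.2, -0.7, -0.3]
width: 0.0872
```

```bash
cat > v.py <<'E'
from h import *
import sys
st();s=r.read_state();c=r.camera('wrist');save(c,sys.argv[1])
W=T(s)@c['hand_eye'];np.savez('pics/'+sys.argv[1],W=W,K=c['intrinsics'])
for q in sys.argv[2:]:
    for g in r.regions_of(c,q)[:3]:
      m=g['region'].astype(np.uint8); print(q,np.round(g['centre'],1),round(g['conf'],2),m.sum(),cv2.boundingRect(m),np.round(cv2.minAreaRect(cv2.findNonZero(m))[2],1))
E
python3 v.py w1 spindle_tip valve
```

```text
3.77 [ 0.4984 -0.1274  0.2244] [[-0.307, -0.0, 0.952], [-0.952, -0.0, -0.307], [0.0, -1.0, -0.0]] [ 0.22 -0.65 -0.3 ] 0.0872 [ 0.66  0.13 -0.54  1.72  0.07  1.31 -1.77]
spindle_tip [207.4 301.9] 0.64 415 (291, 198, 22, 22) 90.0
valve [188.2 306. ] 0.68 12489 (255, 102, 101, 151) 90.0
```

View pics/w1.png

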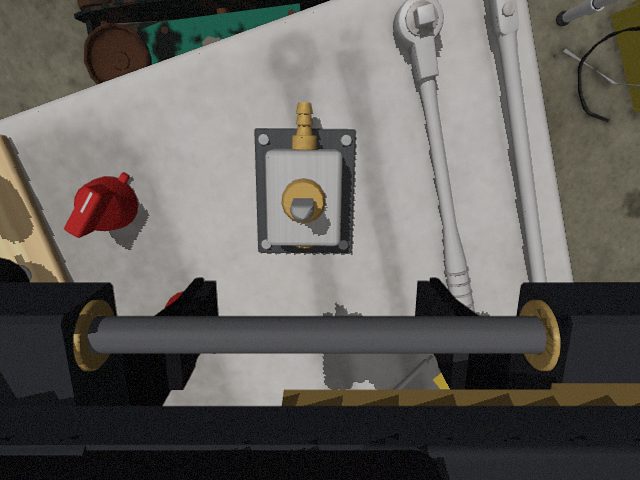

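The valve is centred at (190, 305) with its edges almost parallel to the image axes, so its yaw is close to the tool's. Zooming in.

```bash
python3 -c "
import cv2
a=cv2.imread('pics/w1.png')[95:255,245:365]
cv2.imwrite('pics/w1z.png',cv2.resize(a,(450,600),interpolation=cv2.INTER_NEAREST))"
```

```text
(no output)
```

View pics/w1z.png

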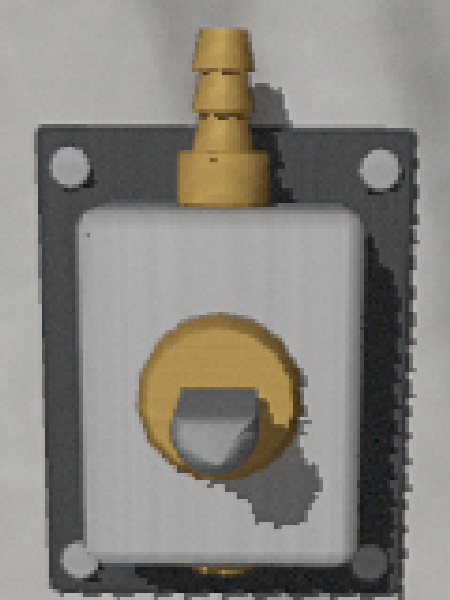

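```bash
cat > e.py <<'E'
from h import *
f=np.load('pics/w1.npz');W=f['W'];c={'intrinsics':f['K']}
P=lambda u,v:(95+v/3.75,245+u/3.75)
A=lambda u,v,z:atz(c,P(u,v),z,W)
sc=np.array([A(u,v,.007) for u,v in[(70,168),(381,168),(370,562),(80,560)]]);print(sc.round(4).tolist(),sc.mean(0))
yw=lambda a,b:np.degrees(np.arctan2(*(b-a)[[1,0]]))
print(yw(sc[3],sc[0]),yw(sc[2],sc[1]),yw(sc[0],sc[1])+90,yw(sc[3],sc[2])+90)
col=A(219,396,.055);print('collar',col)
print('block',A(82,300,.045),A(80,207,.045), yw(A(83,560,.045),A(79,210,.045)),yw(A(360,560,.045),A(365,210,.045)))
print('barb',yw(A(223,180,.025),A(223,33,.025)))
print('tipcol',A(215,430,.09))
for z in(0.055,.093):
  p=proj(c,[*col[:2],z],W);print(z,(p[1]-245)*3.75,(p[0]-95)*3.75)
E
python3 e.py; python3 -c "
from h import *
print(goal([.505,.1705,.225],np.radians(0)))"
```

```text
[[0.5764, -0.1004, 0.007], [0.5529, -0.1731, 0.007], [0.4574, -0.1413, 0.007], [0.4815, -0.0688, 0.007]] [ 0.51704423 -0.12089371  0.007     ]
-18.39716013887221 -18.44277929652826 -17.93000115701726 -18.33866657740164
collar [ 0.51860246 -0.12131901  0.055     ]
block [ 0.54743943 -0.09793593  0.045     ] [ 0.56690452 -0.10446477  0.045     ] -19.14382032735335 -17.791313725123914
barb -18.373824943935332
tipcol [ 0.51748626 -0.12125537  0.09      ]
0.055 218.99999999999991 395.99999999999955
0.093 213.01423705815603 427.4500546961378
[(1, [-0.2862, -0.0006, -0.0858], [0.01, -18.01, 0.03]), (-1, [-0.2862, -0.0006, -0.0858], [-0.05, 161.99, 0.01])]
```

arm_command(deltas=[-0.05,0,-0.015,0,-3,0,-0.1,0,-0.03,0,-6,0,-0.155,0,-0.046,0,-9,0,-0.21,0,-0.063,0,-13,0,-0.26,0,-0.078,0,-17,0,-0.286,0,-0.086,0,-18,0,-0.286,0,-0.086,0,-18,0,-0.286,0,-0.086,0,-18,0])

```text
time: 4.92
ee_pos: [0.5051, 0.17, 0.2244]
eef_rot: [0.5, -0.5, 0.5, -0.5]
ft_force: [0.2, -1.1, 0.1]
width: 0.087
```

```bash
python3 v.py w2 bar_knob bar_knob_nose; python3 -c "
import cv2
a=cv2.imread('pics/w2.png')[60:300,180:500]
cv2.imwrite('pics/w2z.png',cv2.resize(a,(800,600),interpolation=cv2.INTER_NEAREST))"
```

```text
4.92 [0.5051 0.17   0.2244] [[-0.0, -0.0, 1.0], [-1.0, -0.001, -0.0], [0.001, -1.0, -0.0]] [ 0.21 -1.09  0.09] 0.087 [ 0.29  0.21 -0.8   1.67  0.15  1.33 -2.1 ]
bar_knob [141.8 439.7] 0.89 2994 (406, 116, 72, 58) 35.5
bar_knob [279.6 458.7] 0.82 1769 (426, 254, 56, 58) 34.6
bar_knob [190.1 315. ] 0.79 3036 (286, 151, 58, 79) 46.6
bar_knob_nose [141.6 436.1] 0.94 2887 (406, 117, 71, 56) 35.5
bar_knob_nose [275.3 458.5] 0.8 1823 (425, 254, 57, 60) 34.2
bar_knob_nose [192.  313.6] 0.76 3046 (287, 151, 58, 79) 45.0
```

View pics/w2z.png

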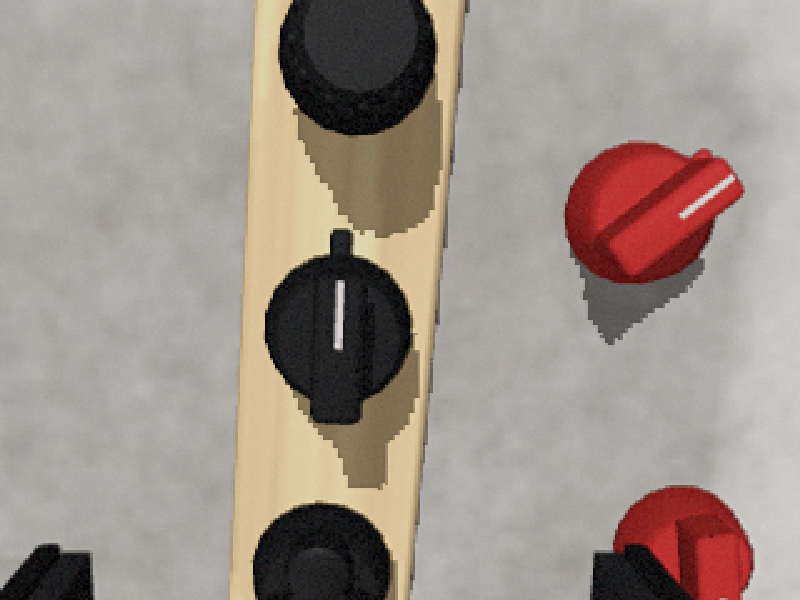

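```bash
cat > f.py <<'E'
from h import *
f=np.load('pics/w2.npz');W=f['W'];c={'intrinsics':f['K']}
A=lambda u,v,z:atz(c,(60+v/2.5,180+u/2.5),z,W)
for n,u,v,z in [('nose tip',341,231,.04),('line a',341,281,.09),('line b',338,349,.09),('hub',338,328,.045)]: print(n,A(u,v,z).round(4))
t=cv2.imread('pics/w2z.png')
for x in (.525,.5265,.528):
  for z in(.09,.064,.036):
    p=proj(c,[x,.1705,z],W);print(x,z,(p[1]-180)*2.5,(p[0]-60)*2.5)
a=cv2.imread('pics/w2.png')[140:235,280:350]
a=cv2.convertScaleAbs(a,alpha=2.5,beta=0)
cv2.imwrite('pics/w2b.png',cv2.resize(a,(442,600),interpolation=cv2.INTER_NEAREST))
E
python3 f.py
```

```text
nose tip [0.5616 0.1707 0.04  ]
line a [0.5495 0.1707 0.09  ]
line b [0.5294 0.1716 0.09  ]
hub [0.5293 0.1717 0.045 ]
0.525 0.09 341.7405392816869 363.4890267842679
0.525 0.064 341.6308597560905 349.45974705577305
0.525 0.036 341.53024268827255 336.58966048125603
0.5265 0.09 341.73625457552276 358.54709084980425
0.5265 0.064 341.62677420498096 344.8832047368384
0.5265 0.036 341.52635928917704 332.35074830836646
0.528 0.09 341.73195864957165 353.5922141284964
0.528 0.064 341.6226787842271 340.2956066645959
0.528 0.036 341.5224672310653 328.102384413252
```

View pics/w2b.png

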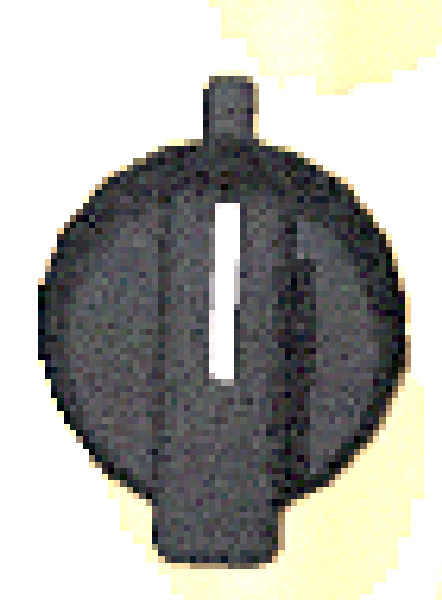

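```bash
cat > g.py <<'E'
from h import *
f=np.load('pics/w2.npz');W=f['W'];c={'intrinsics':f['K']}
A=lambda u,v,z:atz(c,(140+v/6.316,280+u/6.316),z,W)
rear=A(218,566,.09);a=A(228,205,.09);b=A(222,381,.09);n=A(231,77,.041)
print('rear',rear,'line',a,b,'nose',n)
yw=lambda a,b:np.degrees(np.arctan2(*(b-a)[[1,0]]))
print(yw(b,a),yw(rear,a),yw(rear,n))
print('foot L/R',A(40,330,.036),A(405,330,.036))
print(goal([.5275,.171,.15],np.radians(-2.5)))
E
python3 g.py
```

```text
rear [0.50630148 0.17218038 0.09      ] line [0.54949354 0.1709181  0.09      ] [0.52884268 0.1716549  0.09      ] nose [0.56180095 0.17050468 0.041     ]
-2.0433751021259496 -1.6739742742445745 -1.7294029510673998
foot L/R [0.52714265 0.19714961 0.036     ] [0.52708274 0.14628171 0.036     ]
[(1, [-0.0009, 0.0745, 0.0224], [-0.01, 2.46, 0.04]), (-1, [-0.0009, 0.0745, 0.0224], [0.06, -177.54, 0.01])]
```

```bash
python3 -c "
from h import *
print(goal([.5285,.1715,.14],np.radians(-1.8)))"
```

```text
[(1, [-0.0015, 0.0845, 0.0234], [-0.01, 1.76, 0.04]), (-1, [-0.0015, 0.0845, 0.0234], [0.06, -178.24, 0.01])]
```

arm_command(deltas=[-0.0005,0.03,0.008,0,1,0,-0.001,0.06,0.018,0,1.8,0,-0.0015,0.0845,0.0234,0,1.8,0,-0.0015,0.0845,0.0234,0,1.8,0,-0.0015,0.0845,0.0234,0,1.8,0], grip_force=45)

```text
time: 5.7
ee_pos: [0.5285, 0.1732, 0.1411]
eef_rot: [0.492, -0.507, 0.508, -0.493]
ft_force: [-0.9, -0.5, 0.8]
width: 0.0872
```

```bash
python3 v.py w3 bar_knob;python3 -c "
from h import *
print(goal([.5285,.1715,.068],np.radians(-1.8)))"
```

```text
5.7 [0.5285 0.1732 0.1411] [[-0.03, 0.001, 1.0], [-1.0, 0.0, -0.03], [-0.0, -1.0, 0.001]] [-0.91 -0.51  0.84] 0.0872 [ 0.25  0.34 -0.76  1.72  0.25  1.19 -2.19]
bar_knob [174.8 477.5] 0.69 5116 (431, 141, 99, 74) 45.0
bar_knob [245.6 321.5] 0.65 5418 (281, 192, 77, 110) 45.0
bar_knob [311.5 493.6] 0.6 300 (475, 306, 37, 10) 90.0
[(1, [0.0019, 0.0734, -0.0003], [-0.11, 0.09, -0.01]), (-1, [0.0019, 0.0734, -0.0003], [-0.02, -179.91, 0.17])]
```

View pics/w3.png

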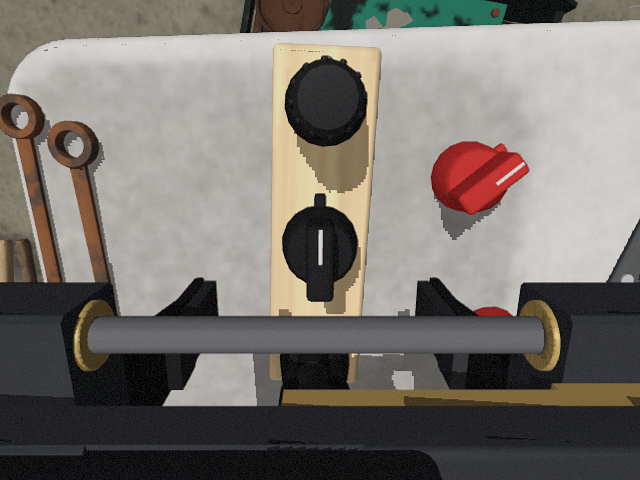

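```bash
cat > g2.py <<'E'
from h import *
f=np.load('pics/w3.npz');W=f['W'];c={'intrinsics':f['K']}
g=np.load('pics/w2.npz');cg={'intrinsics':g['K']}
for p in[(301,319.5),(231,320.5),(264,320.3)]:print(atz(c,p,.09,W))
print('nose',atz(c,(194.5,319.7),.041,W))
P2=lambda u,v:(140+v/6.316,280+u/6.316)
print('tri', tri([ray(c,(231,320.5),W),ray(cg,P2(228,205),g['W'])]),tri([ray(c,(264,320.3),W),ray(cg,P2(222,381),g['W'])]),tri([ray(c,(301,319.5),W),ray(cg,P2(218,566),g['W'])]))
E
python3 g2.py
```

```text
[0.50743019 0.17292079 0.09      ]
[0.54890129 0.1711841  0.09      ]
[0.52984171 0.17182969 0.09      ]
nose [0.56173487 0.17088678 0.041     ]
tri [0.54986619 0.17105605 0.09394922] [0.5278613  0.17175125 0.08405063] [0.50492989 0.17257883 0.08429835]
```

arm_command(deltas=[0.0015,0.025,0.0005,0,0,0,0.0015,0.05,0.0005,0,0,0,0.0015,0.066,0.0005,0,0,0,0.0015,0.073,0.0005,0,0,0,0.0015,0.073,0.0005,0,0,0])

```text
time: 6.42
ee_pos: [0.5288, 0.1719, 0.0673]
eef_rot: [0.493, -0.507, 0.507, -0.493]
ft_force: [1.0, -0.5, -0.3]
width: 0.0871
```

arm_command(deltas=[0,0,0,0,0,0,0,0,0,0,0,0,0,0,0,0,0,0,0,0,0,0,0,0,0,0,0,0,0,0], hand=0, grip_force=45)

```text
time: 7.05
ee_pos: [0.5286, 0.1718, 0.0671]
eef_rot: [0.493, -0.507, 0.507, -0.493]
ft_force: [0.6, -0.2, 0.1]
width: 0.0451
```

```bash
python3 v.py w4 bar_knob
```

```text
7.05 [0.5286 0.1718 0.0671] [[-0.03, 0.0, 1.0], [-1.0, -0.0, -0.03], [0.0, -1.0, 0.0]] [ 0.56 -0.2   0.07] 0.0451 [ 0.21  0.42 -0.73  1.79  0.32  1.05 -2.24]
bar_knob [188.2 530.8] 0.79 10449 (464, 143, 149, 104) 53.9
bar_knob [281.4 320.7] 0.57 8702 (267, 215, 104, 164) 25.4
```

View pics/w4.png

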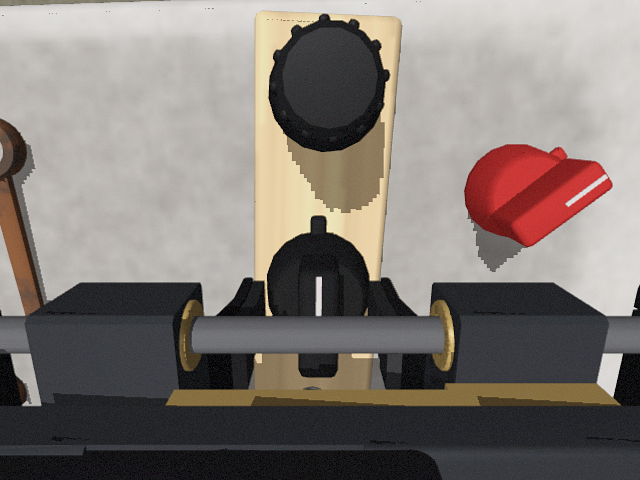

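The jaws are still closing evenly on the bar, which sits mid-jaw at column 319. I'll keep closing.

arm_command(deltas=[0,0,0,0,0,0,0,0,0,0,0,0,0,0,0,0,0,0,0,0,0,0,0,0,0,0,0,0,0,0,0,0,0,0,0,0])

```text
time: 7.9
ee_pos: [0.5286, 0.1718, 0.067]
eef_rot: [0.493, -0.507, 0.507, -0.493]
ft_force: [-0.2, -1.1, 0.2]
width: 0.0155
```

```bash
python3 v.py w5 bar_knob
```

```text
7.9 [0.5286 0.1718 0.067 ] [[-0.03, 0.0, 1.0], [-1.0, -0.0, -0.03], [0.0, -1.0, 0.0]] [-0.2  -1.05  0.23] 0.0155 [ 0.21  0.42 -0.73  1.79  0.32  1.05 -2.24]
bar_knob [385.9 549.7] 0.82 2363 (523, 356, 68, 50) -0.0
bar_knob [189.1 533.1] 0.71 10374 (464, 143, 148, 104) 54.9
bar_knob [271.4 317.5] 0.58 7026 (265, 215, 105, 164) 24.1
```

View pics/w5.png

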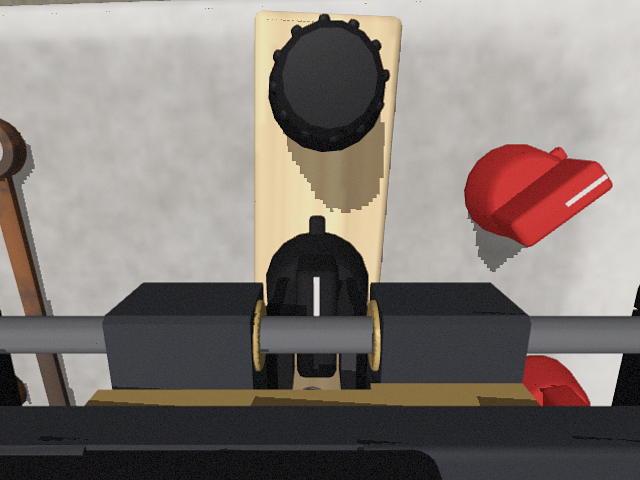

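arm_command(deltas=[0,-0.005,0,0,0,0,0,-0.02,0,0,0,0,0,-0.04,0,0,0,0,0,-0.065,0,0,0,0,0,-0.09,0,0,0,0,0,-0.1,0,0,0,0,0,-0.1,0,0,0,0])

```text
time: 8.88
ee_pos: [0.5289, 0.1719, 0.1678]
eef_rot: [0.492, -0.507, 0.508, -0.493]
ft_force: [0.3, 0.2, -1.9]
width: 0.0155
```

```bash
python3 v.py w6 bar_knob bar_knob_nose; python3 - <<'E'
from h import *
d=r.camera('scene');b=cv2.resize(d['image'][180:340,220:420],(750,600),interpolation=2);cv2.imwrite('pics/sc6.png',b[:,:,::-1])
a=cv2.imread('pics/w6.png')[180:410,215:415];cv2.imwrite('pics/w6z.png',cv2.convertScaleAbs(cv2.resize(a,(520,598),interpolation=0),alpha=2))
E
```

```text
8.88 [0.5289 0.1719 0.1678] [[-0.03, 0.001, 1.0], [-1.0, -0.0, -0.03], [-0.0, -1.0, 0.001]] [ 0.28  0.24 -1.94] 0.0155 [ 0.26  0.31 -0.77  1.69  0.23  1.24 -2.17]
bar_knob [170.5 459.8] 0.81 4120 (420, 141, 88, 67) 45.0
bar_knob [272.5 317.8] 0.74 6618 (267, 215, 102, 163) 23.6
bar_knob_nose [170.4 460. ] 0.89 4090 (420, 141, 87, 66) 41.2
bar_knob_nose [271.2 316.8] 0.69 6669 (266, 215, 102, 162) 67.0
```

View pics/w6z.png

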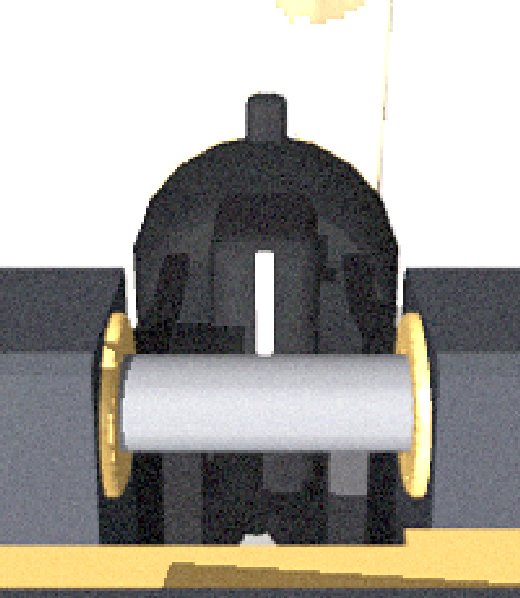

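View pics/sc6.png

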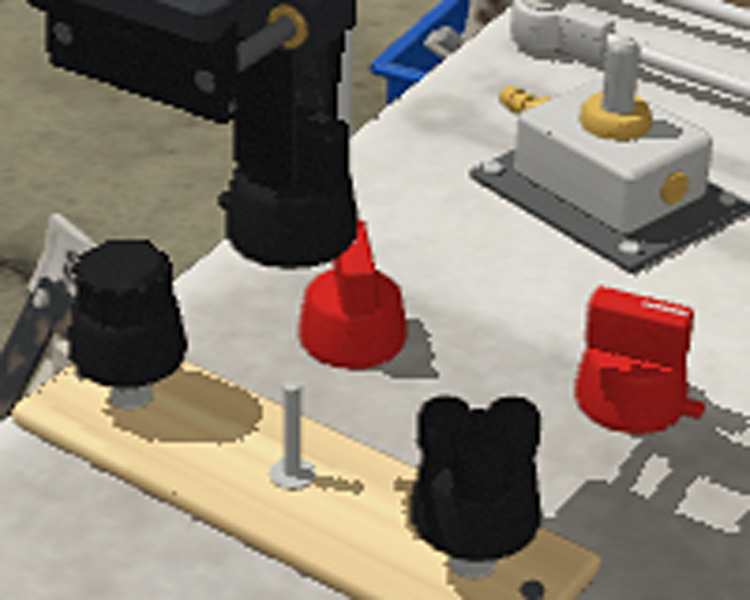

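```bash
cat > k.py <<'E'
from h import *
K=np.load('pics/w6.npz')['K'];c={'intrinsics':K}
H=r.camera('wrist')['hand_eye']
def ty(px,y):
    d=np.linalg.inv(K)@[px[1],px[0],1];d=H[:3,:3]@d;o=H[:3,3];return o+d*(y-o[1])/d[1]
P=lambda u,v:(180+v/2.6,215+u/2.6)
n=ty(P(266,93),.0285);print('nose tip top edge',n,'axis z',n[2]-.034)
n=ty(P(266,93),.0255);print('nose tip(top 1.5 up)',n,'axis z',n[2]-.034)
a=ty(P(264,250),-.023);b=ty(P(265,355),-.023);print('line',a,b)
print('hub edges at foot',ty(P(134,262),.031),ty(P(398,262),.031))
print('bar front top', ty(P(264,238),-.023),'bar front low',ty(P(264,196),.003))
print('hub foot front',ty(P(310,142),.031))
E
python3 k.py
python3 -c "
from h import *
print(goal([.5175,-.1215,.19],np.radians(-18.3)))"
```

```text
nose tip top edge [-0.00041036  0.0285      0.03356972] axis z -0.00043028248047026485
nose tip(top 1.5 up) [-0.00041625  0.0255      0.03418313] axis z 0.00018313499822383145
line [-0.00079611 -0.023       0.02138145] [-0.00065862 -0.023       0.00509436]
hub edges at foot [-0.02653283  0.031      -0.00100167] [ 0.02571652  0.031      -0.00102813]
bar front top [-0.00079515 -0.023       0.02318489] bar front low [-0.00079336  0.003       0.02134024]
hub foot front [0.00803126 0.031      0.02348196]
[(1, [0.2933, -0.0237, -0.0021], [0.07, 16.61, 0.03]), (-1, [0.2933, -0.0237, -0.0021], [0.04, -163.39, -0.11])]
```

arm_command(deltas=[0.02,-0.012,0,0,1,0,0.07,-0.024,0,0,4,0,0.12,-0.024,0,0,7,0,0.17,-0.024,0,0,10,0,0.22,-0.024,-0.001,0,13,0,0.265,-0.024,-0.002,0,15,0,0.293,-0.024,-0.002,0,16.6,0,0.293,-0.024,-0.002,0,16.6,0])

```text
time: 10.12
ee_pos: [0.5177, -0.1229, 0.1905]
eef_rot: [-0.413, 0.574, -0.574, 0.413]
ft_force: [0.3, 0.6, -2.1]
width: 0.0158
```

arm_command(deltas=[0,0,0,0,0,0,0,0,0,0,0,0])

```text
time: 10.38
ee_pos: [0.5182, -0.1194, 0.191]
eef_rot: [-0.415, 0.573, -0.573, 0.415]
ft_force: [0.3, 0.5, -1.0]
width: 0.0154
```

```bash
python3 v.py w7 ; python3 - <<'E'
from h import *
print(goal([.5177,-.1216,.14],np.radians(-18.3)))
d=r.camera('scene');b=cv2.resize(d['image'][120:260,310:450],(600,600),interpolation=2);cv2.imwrite('pics/sc7.png',b[:,:,::-1])
E
```

```text
10.38 [ 0.5182 -0.1194  0.191 ] [[-0.311, 0.0, 0.95], [-0.95, 0.0, -0.311], [-0.0, -1.0, -0.0]] [ 0.31  0.46 -0.98] 0.0154 [ 0.66  0.2  -0.58  1.73  0.11  1.25 -1.83]
[(1, [0.002, 0.0511, 0.0001], [-0.0, 0.14, -0.01]), (-1, [0.002, 0.0511, 0.0001], [-0.02, -179.86, 0.0])]
```

View pics/sc7.png

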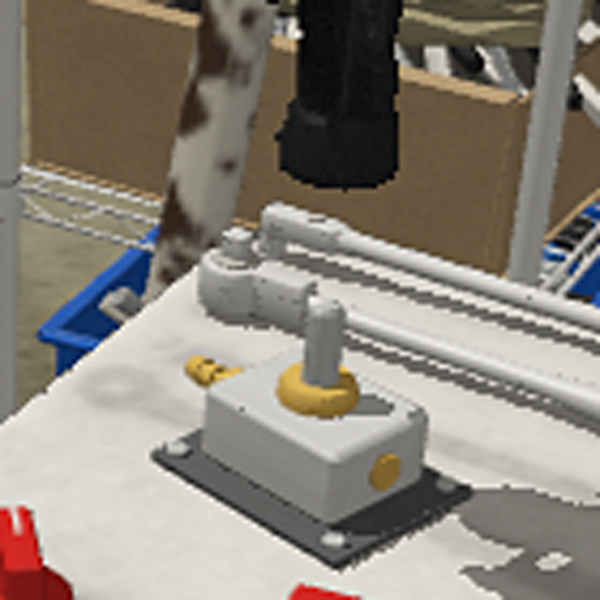

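View pics/w7.png

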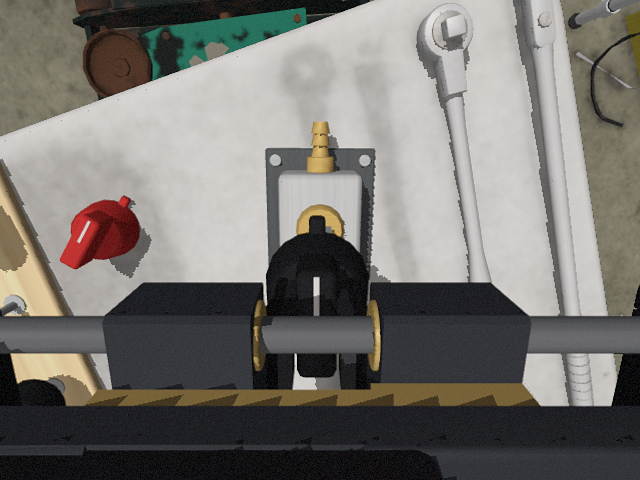

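arm_command(deltas=[0.001,0.02,0,0,0.1,0,0.0024,0.045,0,0,0.2,0,0.0024,0.054,0,0,0.2,0,0.0024,0.054,0,0,0.2,0,0.0024,0.054,0,0,0.2,0])

```text
time: 11.1
ee_pos: [0.5178, -0.1232, 0.138]
eef_rot: [0.413, -0.573, 0.574, -0.414]
ft_force: [0.6, -0.0, -1.6]
width: 0.0156
```

```bash
python3 v.py w8 ; python3 - <<'E'
from h import *
st();print(goal([.5177,-.1218,.13],np.radians(-18.3)))
d=r.camera('scene');b=cv2.resize(d['image'][140:250,330:440],(600,600),interpolation=2);cv2.imwrite('pics/sc8.png',b[:,:,::-1])
a=cv2.imread('pics/w8.png')[90:330,230:410];cv2.imwrite('pics/w8z.png',cv2.resize(a,(450,600),interpolation=0))
E
```

```text
11.1 [ 0.5178 -0.1232  0.138 ] [[-0.317, 0.001, 0.948], [-0.948, -0.0, -0.317], [-0.0, -1.0, 0.001]] [ 0.57 -0.03 -1.55] 0.0156 [ 0.65  0.24 -0.57  1.79  0.14  1.15 -1.86]
11.15 [ 0.5179 -0.1233  0.1381] [[-0.317, 0.002, 0.948], [-0.948, -0.0, -0.317], [-0.0, -1.0, 0.002]] [-0.11  0.63 -1.07] 0.0159 [ 0.65  0.24 -0.57  1.79  0.14  1.15 -1.86]
[(1, [-0.0014, 0.008, -0.0006], [-0.09, -0.18, -0.0]), (-1, [-0.0014, 0.008, -0.0006], [0.0, 179.82, -0.14])]
```

View pics/sc8.png

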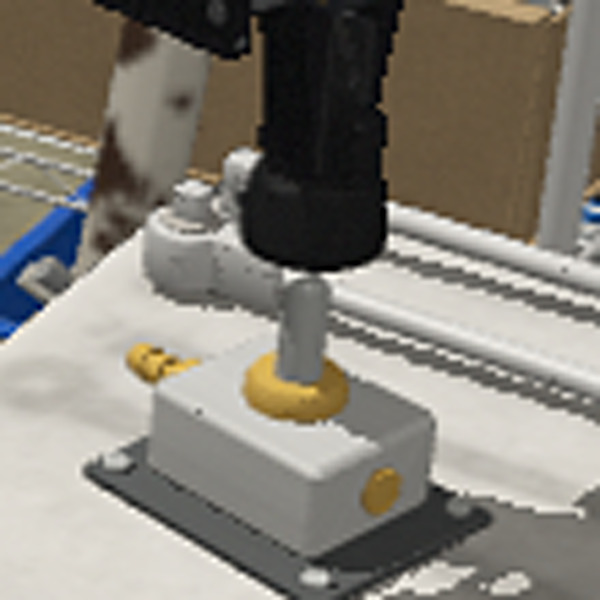

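View pics/w8z.png

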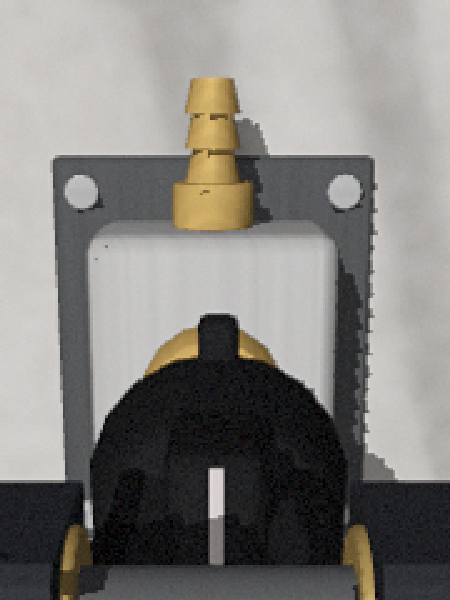

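```bash
python3 - <<'E'
from h import *
d=r.camera('scene');st()
def z(p): q=proj(d,p);return ((q[1]-330)*5.4545,(q[0]-140)*5.4545)
for n,p in[('valve tip',[.5177,-.1218,.093]),('collar',[.5177,-.1218,.055]),('foot',[.5179,-.1233,.107]),('foot x+2',[.5199,-.1233,.107]),('foot y+2',[.5179,-.1213,.107])]:print(n,np.round(z(p),1))
R0=d['world_from_camera'][:3,0];print(R0)
E
```

```text
11.25 [ 0.5177 -0.1233  0.1378] [[-0.317, 0.001, 0.948], [-0.948, -0.001, -0.317], [0.0, -1.0, 0.001]] [ 0.7  -0.47 -1.4 ] 0.0153 [ 0.65  0.24 -0.57  1.79  0.14  1.15 -1.86]
valve tip [303.4 272.4]
collar [293.9 366.9]
foot [308.3 234.8]
foot x+2 [303.  233.4]
foot y+2 [305.9 237. ]
[-0.85674751 -0.51544268  0.0173939 ]
```

arm_command(deltas=[-0.0012,0.006,0,0,-0.1,0,-0.0012,0.01,0,0,-0.1,0,-0.0012,0.014,0,0,-0.1,0,-0.0012,0.018,0,0,-0.1,0,-0.0012,0.02,0,0,-0.1,0,-0.0012,0.02,0,0,-0.1,0])

```text
time: 12.0
ee_pos: [0.5176, -0.1222, 0.1169]
eef_rot: [-0.414, 0.574, -0.573, 0.414]
ft_force: [-0.2, 0.1, -1.9]
width: 0.0157
```

```bash
python3 v.py w9 ; python3 - <<'E'
from h import *
d=r.camera('scene');b=cv2.resize(d['image'][140:250,330:440],(600,600),interpolation=2);cv2.imwrite('pics/sc9.png',b[:,:,::-1])
E
```

```text
12.0 [ 0.5176 -0.1222  0.1169] [[-0.315, -0.0, 0.949], [-0.949, 0.0, -0.315], [0.0, -1.0, -0.0]] [-0.23  0.07 -1.89] 0.0157 [ 0.65  0.27 -0.57  1.81  0.16  1.11 -1.87]
```

View pics/sc9.png

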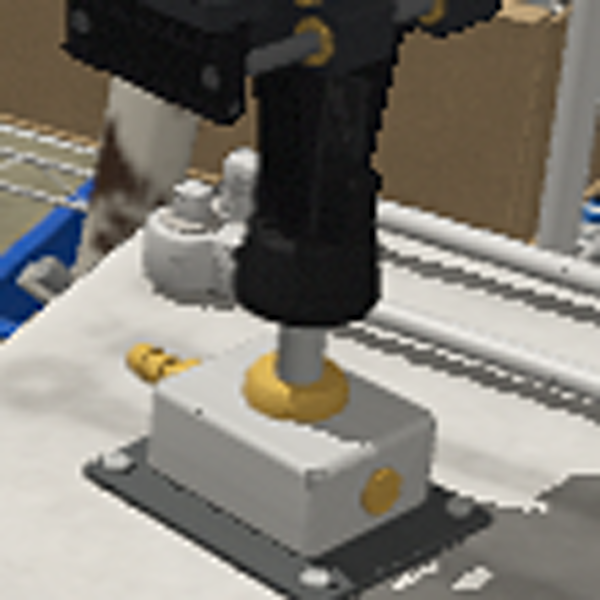

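The knob is 7 mm over the spindle with no contact force, so it is entering cleanly. Continuing down.

arm_command(deltas=[0,0.004,0,0,0,0,0,0.008,0,0,0,0,0,0.012,0,0,0,0,0,0.014,0,0,0,0,0,0.014,0,0,0,0])

```text
time: 12.72
ee_pos: [0.5175, -0.1221, 0.1029]
eef_rot: [-0.414, 0.574, -0.573, 0.414]
ft_force: [0.1, -0.4, -0.9]
width: 0.0162
```

```bash
python3 -c "
from h import *
st()"
```

```text
12.72 [ 0.5175 -0.1221  0.1029] [[-0.315, -0.0, 0.949], [-0.949, 0.0, -0.315], [0.0, -1.0, -0.0]] [ 0.08 -0.43 -0.89] 0.0162 [ 0.64  0.28 -0.56  1.83  0.17  1.08 -1.88]
```

arm_command(deltas=[0,0.002,0,0,0,0,0,0.004,0,0,0,0,0,0.006,0,0,0,0,0,0.008,0,0,0,0,0,0.008,0,0,0,0,0,0.008,0,0,0,0], grip_force=55)

```text
time: 13.48
ee_pos: [0.5178, -0.1222, 0.0952]
eef_rot: [0.414, -0.573, 0.574, -0.414]
ft_force: [-1.3, -0.1, 2.9]
width: 0.0156
```

```bash
python3 -c "
from h import *
st()"
```

```text
13.47 [ 0.5178 -0.1222  0.0952] [[-0.315, 0.0, 0.949], [-0.949, -0.0, -0.315], [0.0, -1.0, 0.0]] [-1.27 -0.14  2.9 ] 0.0156 [ 0.64  0.29 -0.56  1.83  0.18  1.07 -1.88]
```

arm_command(deltas=[0,0.002,0,0,0,0,0,0.004,0,0,0,0,0,0.005,0,0,0,0,0,0.006,0,0,0,0,0,0.007,0,0,0,0,0,0.007,0,0,0,0])

```text
time: 14.22
ee_pos: [0.5179, -0.1223, 0.0896]
eef_rot: [0.414, -0.573, 0.574, -0.414]
ft_force: [-8.4, 0.9, 21.5]
width: 0.0154
```

```bash
python3 -c "
from h import *
st()
import time
s=r.camera('wrist');st();s=r.camera('wrist');st()"
```

```text
14.22 [ 0.5179 -0.1223  0.0896] [[-0.316, 0.001, 0.949], [-0.949, -0.001, -0.316], [0.001, -1.0, 0.001]] [-8.39  0.92 21.46] 0.0154 [ 0.64  0.3  -0.56  1.84  0.18  1.05 -1.89]
14.28 [ 0.518  -0.1222  0.0897] [[-0.316, 0.001, 0.949], [-0.949, -0.001, -0.316], [0.001, -1.0, 0.001]] [-6.88  1.22 22.29] 0.0155 [ 0.64  0.3  -0.56  1.84  0.18  1.05 -1.89]
14.32 [ 0.5179 -0.1223  0.0896] [[-0.316, 0.001, 0.949], [-0.949, -0.001, -0.316], [0.001, -1.0, 0.001]] [-8.52  1.75 21.52] 0.0157 [ 0.64  0.3  -0.56  1.84  0.18  1.05 -1.89]
```

Force jumped to about 22 N at TCP z = 0.0896, close to the expected 0.090, so it's against the hard stop. Checking the pictures.

```bash
python3 v.py w10; python3 - <<'E'
from h import *
d=r.camera('scene');b=cv2.resize(d['image'][140:250,330:440],(600,600),interpolation=2);cv2.imwrite('pics/sc10.png',b[:,:,::-1])
d=r.camera('top');save(d,'top10')
a=d['image'];cv2.imwrite('pics/w10z.png',np.hstack([cv2.resize(cv2.imread('pics/w10.png')[150:400,210:420],(378,450)),cv2.resize(a[180:350,210:360],(397,450))[:,:,::-1]]))
E
```

```text
14.32 [ 0.5179 -0.1223  0.0896] [[-0.316, 0.001, 0.949], [-0.949, -0.001, -0.316], [0.001, -1.0, 0.001]] [-8.52  1.75 21.52] 0.0157 [ 0.64  0.3  -0.56  1.84  0.18  1.05 -1.89]
```

View pics/sc10.png

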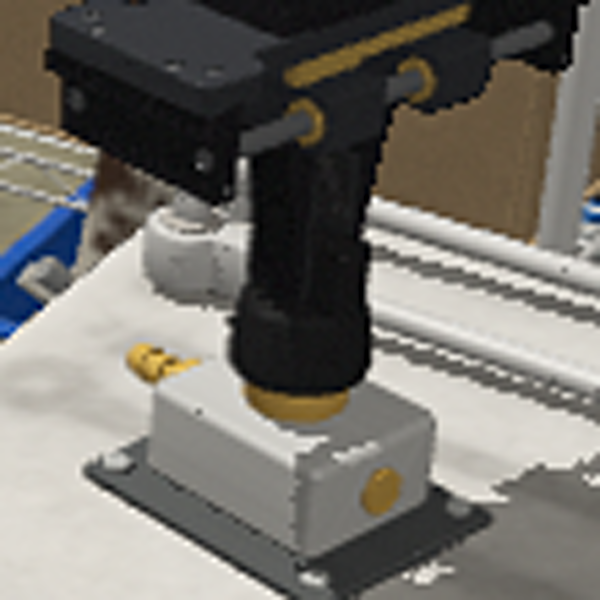

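View pics/w10z.png

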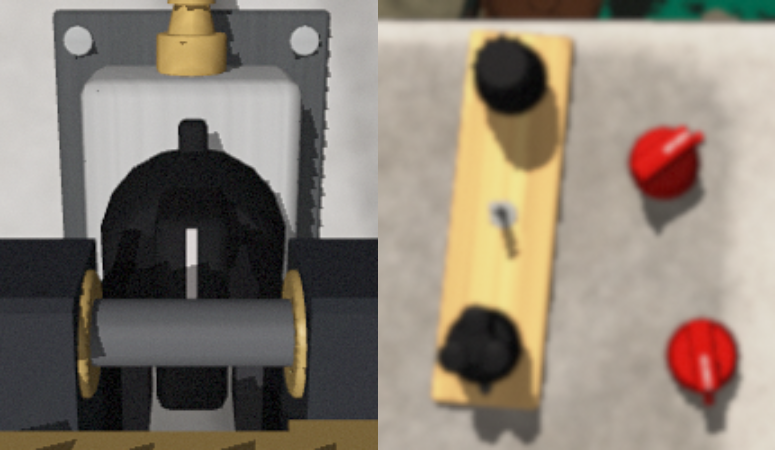

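```bash
python3 -c "
from h import *
st();print(r.close_job())"
```

```text
14.47 [ 0.518  -0.1222  0.0896] [[-0.316, 0.001, 0.949], [-0.949, -0.001, -0.316], [0.001, -1.0, 0.001]] [-7.95  1.08 22.77] 0.0159 [ 0.64  0.3  -0.56  1.84  0.18  1.05 -1.89]
the job is handed in; nothing more can be done
None
```

The black bar knob is fully home on the spindle and pressed all the way in. I handed the job in at 14.5 s, with the arm still gripping the knob and holding it down. I lifted the knob off the middle post, turned it about 16.6° to match the valve's flat (yaw about -18.3°), and lowered it on. It went over the spindle without contact force.

**Last checks:**
- **Pressed in:** the tool stopped at z = 0.0896 m, about where the hard stop should be (0.090 m). The push was about 22 N, well above the 9 N spring, so the spindle is against its stop. A side force of about 8 N remains, well under the limits.
- **Grip:** the jaws read 15–16 mm on the 16 mm bar. The nose sits at the same place in the wrist picture as just after the lift, so the knob did not slip.
- **Gap:** the scene picture shows the knob's foot just above the collar. It is too coarse to measure the 4 mm gap.
- **Other knobs:** the top picture shows the round and star knobs still on their posts and the red look-alikes where they were.

**Disagreement:** the scene and wrist cameras differed by about 1 mm on where the knob sat over the spindle. I went by the wrist camera sideways and left the fore-aft position alone. The clean entry showed that was close enough.

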